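# Start the aquarium air pump

### The job

Start the air pump with the fingertips: push its steel toggle lever right over from the front to the back, then press the large round key on its top gently well down, let it spring back up and draw the hand clear. Do not press the square or the bar key, and leave everything else on the shelf standing where it is, with nothing picked up.

Things in the scene. Friction and masses are not known exactly. Their poses are not given: they have to be found in the camera images.
- pump: Black plastic air pump, a box 130 (x) by 250 (y) by 75 mm high, fixed to the shelf. Origin: centre of its underside; x points to its back (away from the robot at yaw 0), y to its left, z up. On its top, at x = 0, three white keys sit in a row at y = -95, -42 and +11 mm (which key is where varies) and a toggle lever stands at y = +95 mm.
- toggle (a joint): Angle of the toggle lever in rad: 0 leaning to the pump's front (-x of the pump), 1.0 at the stop leaning to its back; it starts at 0 to 0.12 and stays where it is left, held by light friction.
- toggle_tip (a point): Centre of the 16 mm ball at the end of the steel toggle lever. The lever, 8 mm thick, is 34 mm long from its pivot (85 mm above the shelf, at x = 0, y = +95 mm of the pump) to this point; the ball swings in the pump's x-z plane from x = -16 mm (front) to +16 mm (back), 115 to 119 mm above the shelf. About 1.5 N at the ball moves it. Its base plate is 36 by 26 mm and rises to 87 mm above the shelf.
- round_key_top (a point): Top centre of the large round key, a disc 34 mm across, in a round bezel 40 mm across; its top stands 16 mm above the pump's top. Pressing needs about 1 N to start and 4 N at the bottom of its 6 mm travel, and it springs back up. It may be in any of the three key places.
- round_key (a joint): Travel of the round key in m: 0 up, 0.006 fully down.
- square_key_top (a point): Top centre of the small square key, 20 by 20 mm; its top stands 16 mm above the pump's top. Not to be pressed. Pressing needs about 1 N to start and 4 N at the bottom of its 6 mm travel, and it springs back up. It may be in any of the three key places.
- square_key (a joint): Travel of the square key in m: 0 up, 0.006 fully down.
- bar_key_top (a point): Top centre of the bar-shaped key, 44 mm (along the pump's x) by 12 mm; its top stands 16 mm above the pump's top. Not to be pressed. Pressing needs about 1 N to start and 4 N at the bottom of its 6 mm travel, and it springs back up. It may be in any of the three key places.
- bar_key (a joint): Travel of the bar key in m: 0 up, 0.006 fully down.
- tub: Green plastic flip-top tub, closed, 106 by 136 by 95 mm high, loose, at the pump's right; origin at the centre of its underside.
- scraper: Stainless steel scraper lying flat on the shelf in front of the pump, 226 mm long along its y, handle 18 mm thick, flat head 65 mm wide at +y; loose. Origin on the shelf under the handle, 100 mm from its -y end.
- stand: White plastic vial stand, 50 by 100 by 45 mm high, loose, at the pump's left; origin at the centre of its underside.
- vial_a: Clear glass test vial with a white cap, 24 mm across, 86 mm long, upright in the stand, its top 96 mm above the shelf; origin at the centre of its foot.
- vial_b: The second vial, like the first.
- conditioner: White plastic bottle, 52 mm across, 120 mm high, loose, behind the pump; origin at the centre of its underside.
- food_jar: Low clear jar, 64 mm across, 70 mm high, loose, behind the pump; origin at the centre of its underside.

How it is judged:
On the way, in this order (a step that is already met when the one before it is completed fails the run):
1. the toggle lever is pushed right over to the back (value of joint toggle above 0.8 rad), for 0.1 s.
2. the round key is pressed well down (value of joint round_key above 0.0035 m), for 0.1 s.
At the end, for the whole second after the job is handed in: The toggle stands beyond 0.8 rad (over at the back), all three keys are up again (within 1 mm), and every loose thing is at rest, upright and within 20 mm of where it started (value of joint toggle above 0.8 rad and value of joint each of round_key, square_key, bar_key below 0.001 m and distance of each of tub, scraper, stand, vial_a, vial_b, conditioner, food_jar from where it was at the start of the episode below 0.02 m and linear speed of each of tub, scraper, stand, vial_a, vial_b, conditioner, food_jar below 0.02 m/s and angle between each of tub, scraper, stand, vial_a, vial_b, conditioner, food_jar's own z axis and vertical below 0.15 rad); the robot touches nothing.
It fails at once if the square or bar key is pressed (more than 2 mm) (value of joint any of square_key, bar_key above 0.002 m).
It fails at once if a loose thing (tub, scraper, stand, vial, bottle or jar) is pushed, lifted or carried more than 20 mm (distance of any of tub, scraper, stand, vial_a, vial_b, conditioner, food_jar from where it was at the start of the episode above 0.02 m).
It fails at once if a loose thing is tipped more than 0.25 rad (angle between any of tub, scraper, stand, vial_a, vial_b, conditioner, food_jar's own z axis and vertical above 0.25 rad).
It fails at once if the round key is pressed harder than 25 N (contact force between round_key and anything else above 25 N).
It fails at once if the pump or its toggle is pushed harder than 25 N (contact force between any of the fingers, the arm and pump above 25 N).
It also fails if it takes over 35 s, if anything falls off the work surface, if the arm or the gripper's body presses on something with over 40 N, if the wrist force passes 120 N, or if a joint passes its speed limit or range.

### The arm

A 7-joint arm with a two-finger parallel gripper is mounted at the origin on the work surface. World frame = base frame: x ahead of the robot, y to its left, z up, the work surface at z = 0. Lengths are in m, angles in rad, forces in N, time in s.
With the tool pointing down it reaches from about 0.4 to 0.85 m from the base axis. Payload 4.5 kg.
Tool frame: the origin (TCP) lies between the finger pads; the fingertips stand 22 mm ahead of it and the grasp point (between the pads) lies 3 mm ahead of it; z points along the fingers, y is the line along which they close (so a half turn about z gives the same grasp; the last joint's range is limited). The gripper opens to 85 mm and grips with 20 to 120 N. Pads are 22 mm wide; open, the fingers measure 114 mm over their backs; the gripper's body (76 mm by 85 mm) begins 54 mm behind the grasp point. The pads swing forward as they close: fully open they stand 13 mm farther back than shut.
Start: joints at [1.155, 0.689, -0.195, 1.565, 0.157, 0.902, -0.215], TCP at [0.272, -0.563, 0.233] pointing down, gripper open.
Joint ranges: [-3.01, 3.01], [-0.46, 2.08], [-1.47, 1.51], [0.13, 2.56], [-1, 4.14], [0.04, 2.09], [-2.66, 2.66]. Speed limits (rad/s): [2.57, 2.57, 3.14, 3.14, 3.14, 3.14, 3.14].

### API

Orientations are given as a rotation vector (axis times angle).
In Python, from plant import ctrl, cams, ticket gives the robot as it stands.
- The arm moves only by the tool drive_tool, never from a script. Its argument "moves" is text: rows parted by semicolons, each of 5 numbers parted by spaces: the shift along the tool's x, y, z in m, then the turn about the tool's z in rad, then the opening, from 0 (shut) to 1 (fully open). A call has 1 to 12 rows; each row is the pose to reach, as a shift and turn from the pose commanded when the call began, along the tool's axes at that moment; what a row does not reach only later rows make up. A row lasts 1/8 s, in which the tool goes at most 62.5 mm and 10.7 degrees, less where a joint would pass 70% of its speed; a pose out of reach is approached as far as the arm can. A call with a gripper value outside its range is refused whole. The fingers move at their own pace and stop on an object; the grip force is fixed at half the most. Time passes only in rows, so rows that repeat a pose let the fingers close. It gives the time, the measured TCP pose, the force, the opening and the grip force at its end, in the units of the state.
- ctrl.sense(): the state, without advancing time (a new reading comes with each control period).
- cams.get_image(name): name is "scene" or "side" or "wrist"; returns a dict with "color" (480x640x3 uint8, blue, green, red), "range_z" (480x640 float32, m along the optical axis (not along the pixel's ray), 0 where there is no reading), "mtx" (3x3 intrinsics, pixels), "R" (3x3) and "t" (3): a world point X has camera coordinates R X + t. Camera axes: x right, y down, z forward; pixel columns grow to the right and rows downward; lengths in m; the calibration is good to about 2 mm. The wrist camera is an equidistant fisheye: a pixel r from the principal point sees the ray r / f radians off the axis. A picture is of the moment at which its call begins.
- ticket.job_done(): hands the job in; it is judged then, once.
The state is a dict: "time_s": time; "joint_positions": joint angles; "dq": joint speeds; "joint_torque": joint torques, N m; "eef_pos": TCP position; "ee_rot": TCP orientation; "force": force on the tool from outside, world axes, zero at the start; "ft_torque": the same for the moment, N m; "grip_width": finger opening in m; "grip_force": force on a finger pad.
Only numpy, scipy, OpenCV 4.12 (cv2) and the standard library are available. Lean on these libraries where they do the work, as an engineer would, in place of code of your own. Each camera call takes 0.05 s, during which the arm holds its last target. There are 200 camera calls.

## Working session

There is one attempt and no reset: what is moved stays moved. The work goes in short steps, Python scripts to look and compute and a tool call to move; the robot and the scene stay as the last step left them, time stands still between calls to the robot, and variables do not carry over. Pictures are saved under pics/ and viewed, at most 10 in all, crops included, and the job is handed in when it is done.

Besides the shell and the picture viewer there is one more tool, called as a command line: name --argument value ..., lists and objects as JSON in quotes. drive_tool: Moves the arm, as the interface text tells. Its arguments: {"type":"object","properties":{"moves":{"type":"string"}},"required":["moves"]}

```bash
mkdir -p pics; cat > h.py <<'E'
import numpy as np, cv2
from plant import ctrl, cams, ticket
def save(n):
    d=cams.get_image(n); np.savez(f'{n}.npz',**{k:np.asarray(v) for k,v in d.items()}); return d
def world(d,u,v,w=2):
    p=d['range_z'][v-w:v+w+1,u-w:u+w+1]; z=np.median(p[p>0])
    c=np.linalg.inv(d['mtx'])@[u,v,1]*z
    return d['R'].T@(c-d['t'])
E
python3 - <<'E'
from h import *
for n in ['scene','side']:
    d=save(n); cv2.imwrite(f'pics/{n}1.png',d['color']); print(n,d['R'].T@-d['t'])
s=ctrl.sense(); print(s['time_s'],s['eef_pos'],s['ee_rot'],s['grip_width'],s['force'])
E
```

```text
scene [1.11437732 0.23980736 0.65033893]
side [ 0.52694725 -0.65322936  0.93455178]
0.1 [ 0.27144574 -0.56232825  0.23186387] [-3.06091131e+00 -7.00355201e-01  7.63360342e-04] 0.0853834762553181 [-0.33733496  0.17357349 -0.28083302]
```

View pics/scene1.png

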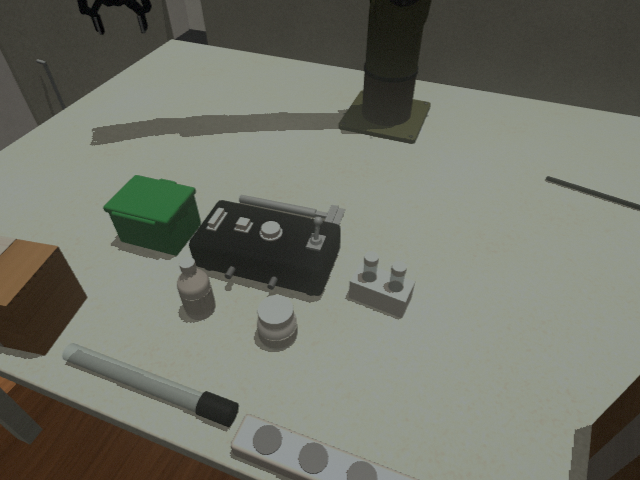

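View pics/side1.png

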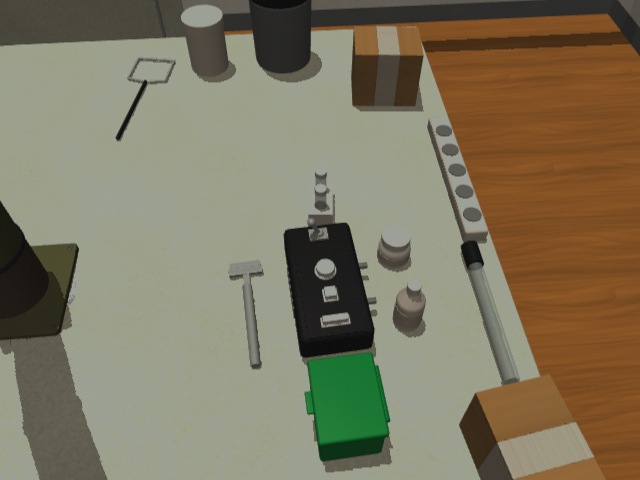

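The scene view shows the bar key at (216,217), square at (243,225), round at (271,230) and the toggle plate at (316,242). In the side view they are bar (335,320), square (331,293), round (325,268) and toggle ball about (311,223). So the round key is at y=+11, between the square key and the toggle.

```bash
python3 - <<'E'
from h import *
L=lambda n:dict(np.load(n+'.npz'))
sc,si=L('scene'),L('side')
for nm,d,P in [('scene',sc,dict(bar=(216,215),sq=(243,223),rd=(271,230),ball=(318,220),va=(371,259),vb=(398,268),cond=(187,264),jar=(276,308))),('side',si,dict(bar=(335,320),sq=(331,293),rd=(325,268),ball=(311,223),plate=(320,235),va=(321,175),vb=(320,189),cond=(414,287),jar=(396,236),head=(246,268)))]:
    for k,(u,v) in P.items(): print(nm,k,world(d,u,v,1).round(4))
# pump top plane points from side depth
d=si; z=d['range_z']; v,u=np.mgrid[0:480,0:640]
c=np.linalg.inv(d['mtx'])@np.stack([u.ravel(),v.ravel(),np.ones(u.size)])*z.ravel()
W=(d['R'].T@(c-d['t'][:,None])).T
g=d['color'].max(2).ravel()<70
m=g&(abs(W[:,2]-.075)<.006)&(abs(u.ravel()-328)<55)&(abs(v.ravel()-285)<75)
print(m.sum(),cv2.minAreaRect(W[m][:,:2].astype(np.float32)),np.median(W[m][:,2]))
a=np.hstack([cv2.resize(sc['color'][190:270,280:380],None,fx=4,fy=4),cv2.resize(si['color'][200:280,270:370],None,fx=4,fy=4)])
cv2.imwrite('pics/crop.png',a)
E
```

```text
scene bar [ 0.598  -0.1607  0.0912]
scene sq [ 0.6    -0.1047  0.0917]
scene rd [ 0.5987 -0.0505  0.0917]
scene ball [0.5769 0.0294 0.1227]
scene va [0.608  0.1337 0.0971]
scene vb [0.6109 0.1795 0.0964]
scene cond [ 0.7401 -0.1245  0.1202]
scene jar [0.7355 0.0207 0.0712]
side bar [ 0.5985 -0.1703  0.09  ]
side sq [ 0.5972 -0.1174  0.0915]
side rd [ 0.5918 -0.0642  0.0921]
side ball [0.5737 0.0189 0.1204]
side plate [0.5904 0.018  0.0841]
side va [0.6058 0.1652 0.0946]
side vb [0.6    0.1242 0.0971]
side cond [ 0.7361 -0.1358  0.1194]
side jar [0.737  0.0144 0.0692]
side head [0.4437 0.0062 0.0111]
6701 ((0.5920078158378601, -0.0713142603635788), (0.12837325036525726, 0.2494909167289734), 3.6538264751434326) 0.07465799820376479
```

View pics/crop.png

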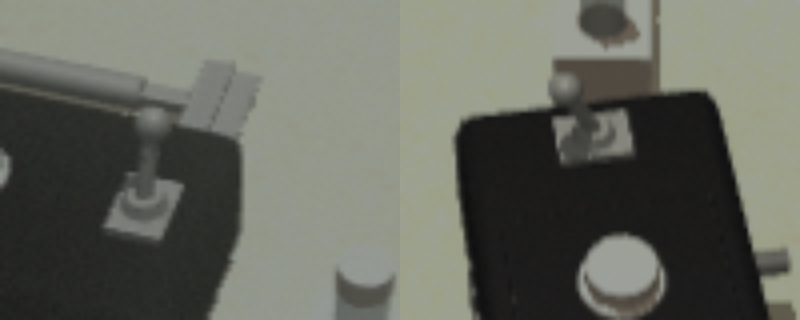

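The toggle's base is near (0.587, 0.025), and the round key's top near (0.593, -0.059). Pump yaw is about 3.65°. The lever leans to the front, with the ball near (0.571, 0.023). I'll go in front of the ball, high up, with the fingers shut.

drive_tool --moves "0.05 -0.041 0.01 0.1 0; 0.1 -0.083 0.02 0.2 0; 0.148 -0.123 0.03 0.3 0; 0.197 -0.164 0.032 0.386 0; 0.246 -0.205 0.032 0.386 0; 0.296 -0.246 0.032 0.386 0; 0.345 -0.287 0.032 0.386 0; 0.394 -0.328 0.032 0.386 0; 0.443 -0.369 0.032 0.386 0; 0.493 -0.410 0.032 0.386 0; 0.493 -0.410 0.032 0.386 0; 0.493 -0.410 0.032 0.386 0"

```text
time_s: 1.6
eef_pos: [0.5374, 0.0218, 0.2002]
ee_rot: [-3.14, -0.104, 0.001]
force: [-0.5, -0.6, -0.1]
grip_width: -0.0003
grip_force: 0.0
```

```bash
python3 - <<'E'
from h import *
s=ctrl.sense(); print(s['time_s'],s['eef_pos'],s['ee_rot'],s['grip_width'],s['force'])
d=save('wrist'); w=d['color']; si=save('side')
print(d['mtx'],d['R'].T@-d['t'])
cv2.imwrite('pics/w2.png',np.hstack([cv2.resize(w,(400,300)),cv2.resize(si['color'][120:345,200:500],(400,300))]))
E
```

```text
1.6 [0.53738078 0.02179625 0.20020203] [-3.13983298e+00 -1.04437608e-01  1.00166145e-03] -0.00025096277603920666 [-0.54558316 -0.6095375  -0.09684076]
[[371.64829954   0.         324.60848977]
 [  0.         371.64829954 233.7980533 ]
 [  0.           0.           1.        ]] [0.61000893 0.02711413 0.34174064]
```

View pics/w2.png

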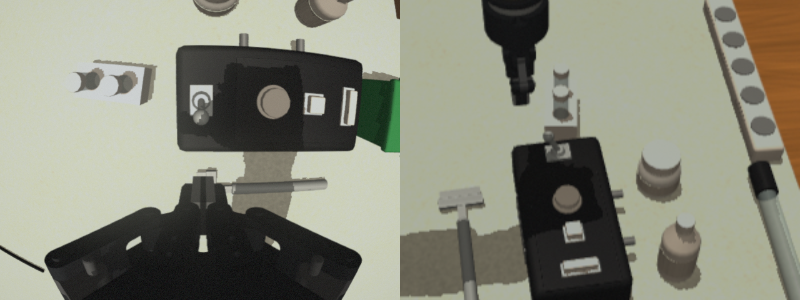

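The wrist view shows the ball at about (201,118) in the scaled picture, the lever base at (201,100), the round key at (273,102) and the shut fingertips at (204,195). The ball is straight ahead of the fingertips. I'll refine the positions from this.

```bash
python3 - <<'E'
from h import *
d=dict(np.load('wrist.npz')); K=d['mtx']
def at(u,v,z):
    x=np.array([(u/.625-K[0,2])/K[0,0],(v/.625-K[1,2])/K[1,1]]); r=np.hypot(*x)
    ray=d['R'].T@np.r_[x/r*np.sin(r),np.cos(r)]; o=d['R'].T@-d['t']
    return (o+ray*(z-o[2])/ray[2]).round(4)
for n,u,v,z in [('ball',201,118,.116),('base',201,100,.087),('round',273.5,101.5,.091),('sq',315,104,.091),('bar',348.5,107,.091)]: print(n,at(u,v,z))
E
```

```text
ball [0.5716 0.0263 0.116 ]
base [0.5867 0.0275 0.087 ]
round [ 0.5924 -0.0528  0.091 ]
sq [ 0.5956 -0.1053  0.091 ]
bar [ 0.5984 -0.1553  0.091 ]
```

drive_tool --moves "0 -0.003 0.04 0 0; 0 -0.003 0.07 0 0; 0 -0.003 0.07 0 0; 0.008 -0.003 0.07 0 0; 0.014 -0.003 0.07 0 0; 0.019 -0.003 0.07 0 0; 0.024 -0.003 0.07 0 0; 0.029 -0.003 0.07 0 0; 0.034 -0.003 0.07 0 0; 0.038 -0.003 0.07 0 0; 0.04 -0.003 0.07 0 0; 0.04 -0.003 0.07 0 0"

```text
time_s: 3.2
eef_pos: [0.5772, 0.0263, 0.1305]
ee_rot: [3.14, 0.1, -0.0]
force: [0.8, -0.4, 0.2]
grip_width: -0.0002
grip_force: 0.0
```

```bash
python3 - <<'E'
from h import *
d=save('wrist'); sc=save('scene')
cv2.imwrite('pics/w3.png',np.hstack([cv2.resize(d['color'][120:360,220:540],(400,300)),cv2.resize(sc['color'][180:270,270:390],(400,300))]))
E
```

```text
(no output)
```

View pics/w3.png

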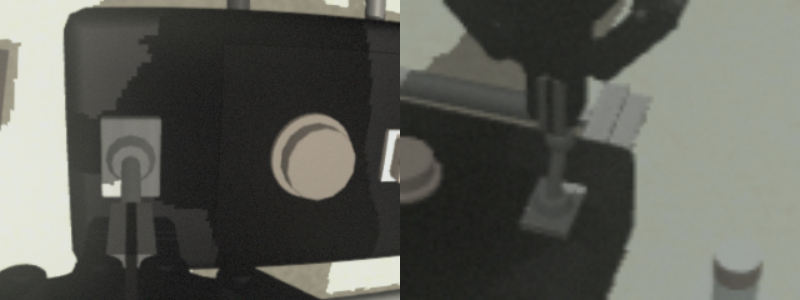

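The lever may be passing between or below the fingers, and this picture doesn't settle it. I'll take one closer look.

```bash
python3 - <<'E'
from h import *
d=dict(np.load('wrist.npz')); sc=dict(np.load('scene.npz'));si=save('side')
f=lambda a:cv2.convertScaleAbs(cv2.resize(a,(400,400),interpolation=cv2.INTER_CUBIC),alpha=2.0)
cv2.imwrite('pics/w4.png',np.hstack([f(d['color'][200:300,280:380]),f(sc['color'][190:250,287:347])]))
E
```

```text
(no output)
```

View pics/w4.png

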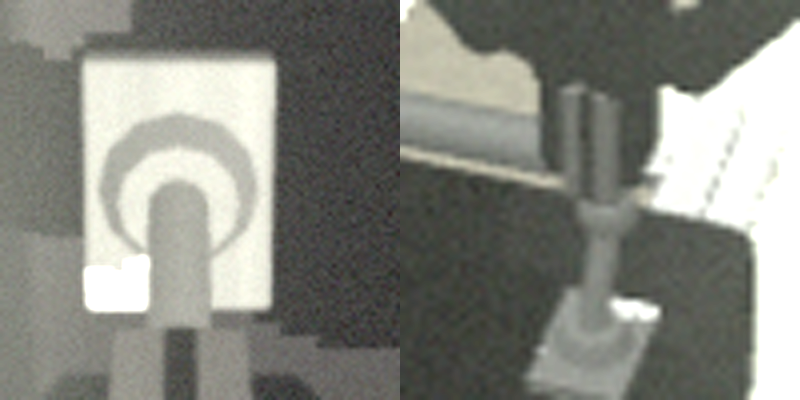

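The fingertips seem to sit just over the ball. I'll check their height with the depth image.

```bash
python3 - <<'E'
from h import *
d=dict(np.load('scene.npz'))
for v in range(204,238,2): print(v,[world(d,u,v,0).round(3).tolist() if d['range_z'][v,u]>0 else None for u in (315,318)])
print(ctrl.sense()['force'],ctrl.sense()['eef_pos'])
E
```

```text
204 [[0.589, 0.029, 0.168], [0.591, 0.035, 0.171]]
206 [[0.587, 0.028, 0.162], [0.589, 0.034, 0.165]]
208 [[0.587, 0.028, 0.157], [0.588, 0.034, 0.159]]
210 [[0.589, 0.029, 0.154], [0.587, 0.033, 0.154]]
212 [[0.589, 0.029, 0.151], [0.589, 0.034, 0.152]]
214 [[0.589, 0.029, 0.146], [0.588, 0.034, 0.147]]
216 [[0.589, 0.029, 0.142], [0.588, 0.034, 0.143]]
218 [[0.588, 0.028, 0.136], [0.589, 0.034, 0.139]]
220 [[0.579, 0.025, 0.123], [0.587, 0.033, 0.133]]
222 [[0.579, 0.025, 0.119], [0.581, 0.031, 0.122]]
224 [[0.58, 0.025, 0.114], [0.58, 0.031, 0.117]]
226 [[0.577, 0.024, 0.107], [0.58, 0.03, 0.111]]
228 [[0.579, 0.025, 0.105], [0.58, 0.031, 0.107]]
230 [[0.581, 0.025, 0.102], [0.581, 0.031, 0.103]]
232 [[0.586, 0.027, 0.102], [0.582, 0.031, 0.1]]
234 [[0.586, 0.027, 0.097], [0.584, 0.032, 0.097]]
236 [[0.586, 0.027, 0.093], [0.584, 0.032, 0.093]]
[ 0.01535552 -0.19679887  0.24082044] [0.57698566 0.02626316 0.13057825]
```

The tips actually end at about z = 0.131, level with the TCP, so they passed just over the ball and the lever hasn't moved. I'll back off, go 22 mm lower and push again.

drive_tool --moves "-0.02 0 0 0 0; -0.042 0 0 0 0; -0.042 0 0.012 0 0; -0.042 0 0.022 0 0; -0.03 0 0.022 0 0; -0.024 0 0.022 0 0; -0.018 0 0.022 0 0; -0.013 0 0.022 0 0; -0.008 0 0.022 0 0; -0.004 0 0.022 0 0; 0 0 0.022 0 0; 0 0 0.022 0 0"

```text
time_s: 4.85
eef_pos: [0.5781, 0.0263, 0.1086]
ee_rot: [3.14, 0.1, 0.002]
force: [-0.1, 0.3, -0.2]
grip_width: 0.0
grip_force: 0.1
```

```bash
python3 - <<'E'
from h import *
d=save('wrist'); sc=save('scene')
f=lambda a:cv2.convertScaleAbs(cv2.resize(a,(400,400),interpolation=cv2.INTER_CUBIC),alpha=2.0)
cv2.imwrite('pics/w5.png',np.hstack([f(d['color'][160:320,260:420]),f(sc['color'][190:260,287:357])]))
for v in range(216,246,2): print(v,[world(sc,u,v,0).round(3).tolist() for u in (315,318)])
E
```

```text
216 [[0.589, 0.029, 0.141], [0.588, 0.034, 0.142]]
218 [[0.59, 0.029, 0.138], [0.59, 0.034, 0.14]]
220 [[0.588, 0.028, 0.132], [0.589, 0.034, 0.134]]
222 [[0.589, 0.029, 0.128], [0.588, 0.034, 0.129]]
224 [[0.59, 0.029, 0.124], [0.587, 0.033, 0.123]]
226 [[0.596, 0.031, 0.126], [0.588, 0.034, 0.12]]
228 [[0.598, 0.032, 0.124], [0.588, 0.034, 0.115]]
230 [[0.601, 0.033, 0.122], [0.596, 0.037, 0.119]]
232 [[0.603, 0.034, 0.12], [0.557, 0.021, 0.073]]
234 [[0.602, 0.034, 0.114], [0.569, 0.026, 0.082]]
236 [[0.594, 0.03, 0.101], [0.579, 0.03, 0.086]]
238 [[0.593, 0.03, 0.095], [0.585, 0.032, 0.088]]
240 [[0.59, 0.028, 0.086], [0.591, 0.035, 0.09]]
242 [[0.595, 0.03, 0.087], [0.592, 0.035, 0.086]]
244 [[0.595, 0.031, 0.082], [0.594, 0.036, 0.083]]
```

View pics/w5.png

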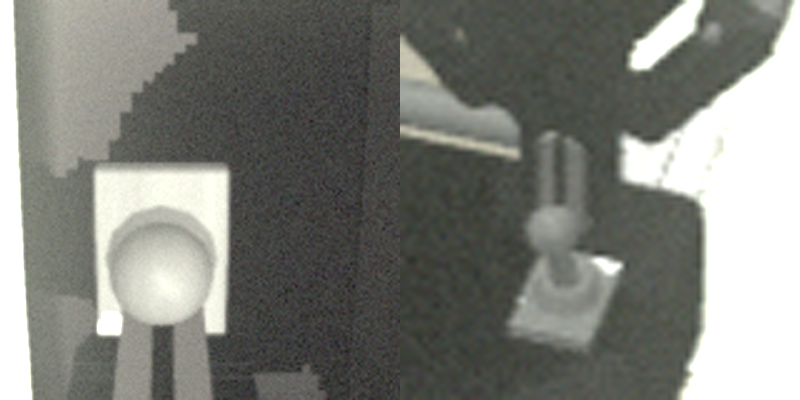

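The ball now rides ahead of the fingers, with its centre near x = 0.596 (about 0.75 rad). I'll push a few mm more.

drive_tool --moves "0.002 0 0 0 0; 0.004 0 0 0 0; 0.005 0 0 0 0; 0.005 0 0 0 0"

```text
time_s: 5.45
eef_pos: [0.5818, 0.0266, 0.1083]
ee_rot: [3.14, 0.1, -0.002]
force: [-1.5, -0.1, -0.4]
grip_width: 0.0001
grip_force: 0.9
```

drive_tool --moves "0.001 0 0 0 0; 0.002 0 0 0 0; 0.002 0 0 0 0"

```text
time_s: 5.82
eef_pos: [0.5833, 0.0266, 0.1084]
ee_rot: [3.14, 0.1, -0.003]
force: [-4.0, -0.5, -1.9]
grip_width: -0.0003
grip_force: 1.9
```

```bash
python3 - <<'E'
from h import *
sc=save('scene')
for v in range(222,240,2): print(v,[world(sc,u,v,0).round(3).tolist() for u in (313,315,317)])
E
```

```text
222 [[0.593, 0.027, 0.131], [0.594, 0.031, 0.133], [0.595, 0.035, 0.136]]
224 [[0.596, 0.028, 0.129], [0.594, 0.031, 0.129], [0.595, 0.035, 0.131]]
226 [[0.595, 0.028, 0.124], [0.596, 0.031, 0.126], [0.595, 0.035, 0.126]]
228 [[0.594, 0.027, 0.118], [0.595, 0.031, 0.12], [0.595, 0.034, 0.121]]
230 [[0.604, 0.031, 0.124], [0.601, 0.033, 0.122], [0.595, 0.035, 0.117]]
232 [[0.606, 0.032, 0.122], [0.604, 0.035, 0.121], [0.601, 0.037, 0.119]]
234 [[0.607, 0.032, 0.117], [0.606, 0.035, 0.119], [0.603, 0.038, 0.116]]
236 [[0.609, 0.033, 0.115], [0.606, 0.035, 0.113], [0.579, 0.028, 0.087]]
238 [[0.597, 0.028, 0.098], [0.597, 0.031, 0.099], [0.592, 0.033, 0.095]]
```

The lever is at the stop: the ball centre is near x = 0.601 and the force has risen to 4 N. Next I'll back off, lift and move over the round key.

drive_tool --moves "-0.03 0 0 0 0; -0.03 0 -0.04 0 0; -0.03 0 -0.06 0 0; 0.0025 0.05 -0.06 0 0; 0.0025 0.087 -0.06 0 0; 0.0025 0.087 -0.06 0 0; 0.0025 0.087 -0.025 0 0; 0.0025 0.087 -0.008 0 0; 0.0025 0.087 -0.008 0 0"

```text
time_s: 7.0
eef_pos: [0.5918, -0.0591, 0.1156]
ee_rot: [-3.139, -0.102, 0.002]
force: [0.7, 0.8, 1.1]
grip_width: 0.0004
grip_force: 0.0
```

```bash
python3 - <<'E'
from h import *
d=save('wrist'); sc=save('scene')
f=lambda a:cv2.convertScaleAbs(cv2.resize(a,(400,400),interpolation=cv2.INTER_CUBIC),alpha=1.6)
cv2.imwrite('pics/w6.png',np.hstack([f(d['color'][100:340,200:440]),f(sc['color'][170:270,235:335])]))
for v in range(210,236,2): print(v,[world(sc,u,v,0).round(3).tolist() for u in (268,272)])
E
```

```text
210 [[0.6, -0.051, 0.139], [0.599, -0.045, 0.14]]
212 [[0.603, -0.05, 0.137], [0.6, -0.044, 0.136]]
214 [[0.603, -0.05, 0.133], [0.599, -0.045, 0.131]]
216 [[0.605, -0.05, 0.13], [0.599, -0.045, 0.127]]
218 [[0.605, -0.05, 0.125], [0.553, -0.071, 0.075]]
220 [[0.602, -0.052, 0.118], [0.561, -0.067, 0.078]]
222 [[0.583, -0.064, 0.093], [0.581, -0.057, 0.093]]
224 [[0.587, -0.062, 0.092], [0.584, -0.056, 0.091]]
226 [[0.593, -0.059, 0.094], [0.589, -0.053, 0.091]]
228 [[0.596, -0.058, 0.092], [0.592, -0.052, 0.09]]
230 [[0.599, -0.056, 0.09], [0.599, -0.049, 0.092]]
232 [[0.605, -0.053, 0.092], [0.603, -0.047, 0.092]]
234 [[0.609, -0.052, 0.09], [0.604, -0.046, 0.089]]
```

View pics/w6.png

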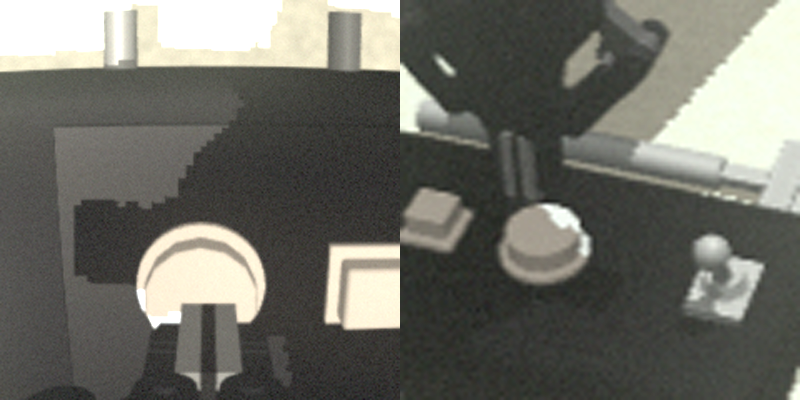

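The toggle is clearly leaning to the back, and the shut fingertips (205,320 in the left half) hang centred over the round key (202,285). I'll go down in small steps.

drive_tool --moves "0 0 0.008 0 0; 0 0 0.016 0 0; 0 0 0.021 0 0; 0 0 0.025 0 0; 0 0 0.027 0 0; 0 0 0.027 0 0"

```text
time_s: 7.85
eef_pos: [0.592, -0.0599, 0.0897]
ee_rot: [3.14, 0.1, -0.001]
force: [-0.6, 1.3, 1.9]
grip_width: -0.0
grip_force: 1.1
```

drive_tool --moves "0 0 0.001 0 0; 0 0 0.002 0 0; 0 0 0.003 0 0; 0 0 0.003 0 0"

```text
time_s: 8.35
eef_pos: [0.5921, -0.06, 0.0866]
ee_rot: [3.14, 0.1, -0.0]
force: [-1.9, -0.2, 4.3]
grip_width: -0.0002
grip_force: 1.9
```

```bash
python3 - <<'E'
from h import *
sc=save('scene')
for v in range(220,238,2): print(v,[world(sc,u,v,0).round(3).tolist() for u in (268,272,276)])
print(ctrl.sense()['force'],ctrl.sense()['eef_pos'])
E
```

```text
220 [[0.602, -0.052, 0.118], [0.599, -0.047, 0.117], [0.587, -0.045, 0.107]]
222 [[0.603, -0.052, 0.114], [0.6, -0.046, 0.113], [0.589, -0.044, 0.104]]
224 [[0.603, -0.053, 0.109], [0.597, -0.048, 0.105], [0.589, -0.045, 0.099]]
226 [[0.603, -0.053, 0.104], [0.598, -0.048, 0.101], [0.581, -0.049, 0.086]]
228 [[0.603, -0.053, 0.1], [0.6, -0.048, 0.098], [0.584, -0.048, 0.084]]
230 [[0.604, -0.054, 0.095], [0.595, -0.051, 0.088], [0.59, -0.045, 0.086]]
232 [[0.601, -0.055, 0.087], [0.599, -0.049, 0.088], [0.595, -0.043, 0.086]]
234 [[0.605, -0.054, 0.087], [0.601, -0.048, 0.085], [0.598, -0.042, 0.084]]
236 [[0.607, -0.053, 0.084], [0.606, -0.046, 0.086], [0.598, -0.042, 0.08]]
[-2.79322521  0.56580749  4.21206251] [ 0.59207292 -0.0599308   0.08662145]
```

The key top has dropped from 0.092 to about 0.086. One more mm for margin, hold, then withdraw.

drive_tool --moves "0 0 0.001 0 0; 0 0 0.001 0 0; 0 0 0.001 0 0; 0 0 -0.005 0 0; 0 0 -0.03 0 0; 0 0 -0.08 0 0; 0 0 -0.12 0 0; -0.06 0 -0.12 0 0; -0.1 0 -0.12 0 0; -0.1 0 -0.12 0 0; -0.1 0 -0.12 0 0"

```text
time_s: 9.78
eef_pos: [0.4941, -0.0662, 0.2069]
ee_rot: [3.14, 0.1, 0.004]
force: [0.2, 0.6, -0.0]
grip_width: 0.0004
grip_force: 0.0
```

```bash
python3 - <<'E'
from h import *
sc=save('scene'); si=save('side')
print(world(sc,271,230,1),world(sc,243,223,1),world(sc,216,215,1),ctrl.sense()['force'])
cv2.imwrite('pics/end.png',np.hstack([cv2.resize(sc['color'][150:350,100:420],(400,250)),cv2.resize(si['color'][160:460,200:500],(250,250))]))
E
```

```text
[ 0.5989642  -0.05037382  0.0919473 ] [ 0.59992556 -0.10480901  0.09156225] [ 0.59783726 -0.16079991  0.09109387] [0.51918821 0.93788543 0.22390503]
```

View pics/end.png

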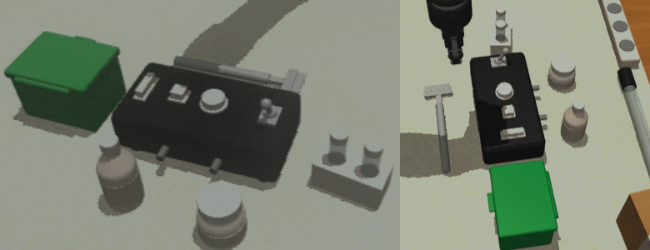

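The toggle (265,105) leans to the back, all three keys are up, nothing else has moved and the hand is clear.

```bash
python3 -c "
from h import *
print(ticket.job_done())"
```

```text
the job is handed in; nothing more can be done
None
```

I pushed the toggle over to its back stop, then pressed the round key about 5–6 mm down and let it spring back. In the final pictures all three keys are up, nothing else has moved and the hand is clear. I've handed the job in; no verdict came back.

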